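# Turn the back-to-front drug tray in its caddy

### The job

On the prep table two white drug trays sit in blue caddies, and one tray has been put in back to front, with its orange end at the caddy's blue end. Take that tray by its grey post, lift it clear of its caddy, turn it half round and lower it fully home in the same caddy, so that orange end meets orange end, and only then let go. Leave the other tray as it is and do not tip the trays.

Things in the scene. Friction and masses are not known exactly. Their poses are not given: they have to be found in the camera images.
- tray_center (a point): Tray that is in back to front: white, open, 180 x 110 mm, walls 35 mm, 0.25 to 0.5 kg, vials fixed in it (tops 43 mm above underside). One end orange for 22 mm, the other plain white. Grey square post 26 x 26 mm in the middle, sides parallel to the tray, top 95 mm above underside, its top 50 mm free on all 4 sides. Point: on the post's axis 47.5 mm above underside; x to the orange end, z up.
- tray_orange (a point): The middle of that tray's orange end, on top: 79 mm from the post's axis along the tray's x and 37 mm above its underside; axes as for the tray.
- caddy: Its blue caddy, fixed to the table at any yaw, 256 mm long over its end lips, rim 45 mm high. One end orange. Origin: centre of its underside, at table height; x to its orange end, z up. Inner floor 5 mm up, 190 x 120 mm (5 mm clear round the tray); walls flare to 208 x 138 mm at the rim. Seated, the tray's point is 52.5 mm above this origin; at the start its x is opposite to the caddy's.
- tray2_center (a point): The other tray, identical, in an identical caddy fixed to the table, already the right way round (orange end at orange end): leave it alone. Point and axes as for the first tray.

How it is judged:
By the outcome, as a careful person would: the job done as asked, in the order asked, and still so for the second after the job is handed in, with the robot touching nothing.
It also fails if it takes over 42 s, if anything falls off the work surface, if the arm or the gripper's body presses on something with over 40 N, if the wrist force passes 120 N, or if a joint passes its speed limit or range.

### The arm

A 6-joint arm with a two-finger parallel gripper is mounted at the origin on the work surface. World frame = base frame: x ahead of the robot, y to its left, z up, the work surface at z = 0. Lengths are in m, angles in rad, forces in N, time in s.
With the tool pointing down it reaches from about 0.25 to 0.775 m from the base axis. Payload 4 kg.
Tool frame: the origin (TCP) lies midway between the tips of the shut fingers; the grasp point (between the pads) lies 19 mm behind it; z points along the fingers, y is the direction in which the jaws open and shut (so a half turn about z gives the same grasp; the last joint's range is limited). The gripper opens to 94 mm and grips with 3 to 60 N. Pads are 16 mm wide; open, the fingers measure 119 mm over their backs; the gripper's body (75 mm by 177 mm) begins 78 mm behind the grasp point.
Start: joints at [1.14, 0.087, 1.371, -0, 1.684, -0.103], TCP at [0.177, 0.521, 0.206] pointing down, gripper open.
Joint ranges: [-3.1, 3.1], [-0.76, 2.03], [0.27, 2.55], [-1.08, 4.22], [0.17, 2.65], [-2.57, 2.57]. Speed limits (rad/s): [2.79, 2.79, 3.14, 3.14, 3.14, 3.14].

### API

Orientations are given as [roll, pitch, yaw] about the fixed x, y, z axes, in that order (R = Rz(yaw) Ry(pitch) Rx(roll)).
In Python, from bench import get_obs, snapshot, ticket gives the robot as it stands.
- The arm moves only by the shell command python3 -m creep 'ROWS' [OPENING]. ROWS is JSON, a list that holds one entry, the list of rows, each a list of 4 numbers: the shift along the tool's x, y, z in mm, then the turn about the tool's z in degrees. A call has 1 to 8 rows; each row shifts and turns the commanded pose from where the row before left it, along the tool's axes as they then stand; what a row does not reach is not made up. A row lasts 1/8 s, in which the tool goes at most 62.5 mm and 10.7 degrees, less where a joint would pass 70% of its speed; a pose out of reach is approached as far as the arm can. A call with a gripper value outside its range is refused whole. OPENING is the opening, from 0 (shut) to 1 (fully open), set as the call begins (- or left out, the last holds). The fingers move at their own pace and stop on an object; the grip force is fixed at half the most. Time passes only in rows, so rows that do not move let the fingers close. It gives the time, the measured TCP pose, the force and the opening at its end, in the units of the state.
- get_obs(): the state, without advancing time (a new reading comes with each control period).
- snapshot(name): name is "scene" or "top" or "wrist"; returns a dict with "color" (480x640x3 uint8, red, green, blue), "depth" (480x640 float32, m along the optical axis (not along the pixel's ray), 0 where there is no reading), "fx", "fy", "cx", "cy" (pixels), "extrinsics" (4x4, takes a point from world to camera coordinates). Camera axes: x right, y down, z forward; pixel columns grow to the right and rows downward; lengths in m; the calibration is good to about 2 mm. A picture is of the moment at which its call begins.
- ticket.close_job(): hands the job in, once; it reports no verdict.
The state is a dict: "time": time; "joint_positions": joint angles; "qvel": joint speeds; "joint_torque": joint torques, N m; "tool_pos": TCP position; "ee_rot": TCP orientation; "wrist_force": force on the tool from outside, world axes, zero at the start; "wrist_torque": the same for the moment, N m; "width": finger opening in m.
Only numpy, scipy, OpenCV 4.12 (cv2) and the standard library are available. Lean on these libraries where they do the work, as an engineer would, in place of code of your own. Each camera call takes 0.05 s, during which the arm holds its last target. There are 200 camera calls.

## Working session

There is one attempt and no reset: what is moved stays moved. The work goes in short steps, Python scripts to look and compute and a shell command to move; the robot and the scene stay as the last step left them, time stands still between calls to the robot, and variables do not carry over. Pictures are saved under pics/ and viewed, on a budget of 10 in all, crops included, one or two more only if the job needs it, and the job is handed in when it is done.

```bash
mkdir -p pics; python3 - <<'E'
from bench import get_obs,snapshot
import cv2,numpy as np
for n in("top","scene"):
    s=snapshot(n);cv2.imwrite(f"pics/{n}0.png",s["color"][:,:,::-1]);np.savez(f"{n}0.npz",**s)
o=get_obs();print(o["tool_pos"],o["ee_rot"],o["time"],o["wrist_force"],o["width"])
E
```

```text
[0.1768655  0.5202504  0.20440487] [-3.13956366e+00 -1.97252743e-04  2.81380102e+00] 0.1 [-0.8761707   0.42363886 -0.04754827] 0.09406358644864184
```

View pics/top0.png

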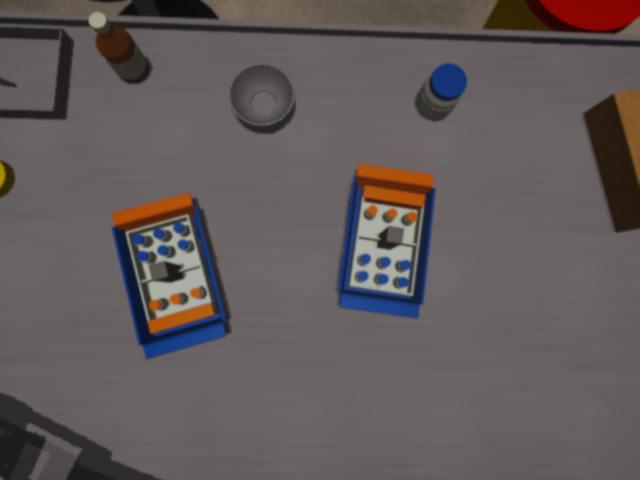

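The left tray is the wrong one: its orange end (≈180,318) lies at the caddy's blue end, while the caddy's orange lip is at (≈153,212). Its post top is at (≈159,271). The right tray is correct.

```bash
cat > h.py <<'E'
import numpy as np,cv2
def ray(s,u,v,z):
    T=s["extrinsics"];R,t=T[:3,:3],T[:3,3]
    d=R.T@np.array([(u-s["cx"])/s["fx"],(v-s["cy"])/s["fy"],1]);c=-R.T@t
    return c+d*(z-c[2])/d[2]
def world(s):
    v,u=np.mgrid[:480,:640];d=s["depth"];T=s["extrinsics"]
    P=np.stack([(u-s["cx"])/s["fx"]*d,(v-s["cy"])/s["fy"]*d,d],-1)
    return (P-T[:3,3])@T[:3,:3]
def omask(s):
    h=cv2.cvtColor(np.ascontiguousarray(s["color"]),cv2.COLOR_RGB2HSV)
    return cv2.inRange(h,(5,150,120),(18,255,255)),cv2.inRange(h,(100,150,50),(125,255,255))
def blobs(s,m,amin=150):
    W=world(s);n,l,st,c=cv2.connectedComponentsWithStats(m)
    for i in range(1,n):
        if st[i,4]>=amin:
            w=W[(l==i)&(s["depth"]>0)];cnt=cv2.findContours((l==i).astype(np.uint8),0,2)[0][0]
            print(c[i].round(1),st[i,4],"med",np.median(w,0).round(4),"z",np.percentile(w[:,2],[5,50,95]).round(3),"rect",cv2.minAreaRect(cnt))
E
python3 - <<'E'
from h import *
s=dict(np.load("top0.npz"));W=world(s)
print("table",W[400,300],W[150,250]);o,b=omask(s)
blobs(s,o,300);blobs(s,b,300)
# post: high points in region of left tray
m=(W[...,2]>.085)&(W[...,2]<.12)&(s["depth"]>0)
n,l,st,c=cv2.connectedComponentsWithStats(m.astype(np.uint8))
for i in range(1,n):
    if st[i,4]>60: print("post",c[i],st[i,4],np.median(W[l==i],0),ray(s,*c[i],.1))
E
```

```text
table [ 0.26018012 -0.02079083  0.00058204] [ 0.71043598  0.08405033 -0.00087335]
[631.4 121.3] 1117 med [ 0.7598 -0.587   0.0838] z [0.082 0.084 0.086] rect ((627.5, 134.5), (89.0, 23.0), 90.0)
[394.7 175.1] 973 med [ 0.6566 -0.1798  0.0441] z [0.042 0.044 0.046] rect ((394.8516845703125, 175.12619018554688), (76.68158721923828, 12.749732971191406), 8.426969528198242)
[393.5 195.3] 772 med [ 0.6205 -0.1785  0.0409] z [0.018 0.041 0.043] rect ((393.6123352050781, 195.29795837402344), (61.497802734375, 12.560246467590332), 9.090276718139648)
[151.8 209. ] 1059 med [0.5844 0.2429 0.0442] z [0.042 0.044 0.046] rect ((151.72616577148438, 208.97305297851562), (13.20521068572998, 80.64840698242188), 75.0685806274414)
[180.3 317.8] 810 med [0.3998 0.1842 0.0413] z [0.039 0.041 0.043] rect ((180.49142456054688, 317.8258972167969), (13.160215377807617, 66.31160736083984), 74.64986419677734)
[448.3  80.8] 946 med [ 0.8136 -0.2637  0.0887] z [0.087 0.089 0.091] rect ((448.50006103515625, 80.5000228881836), (33.941123962402344, 33.941123962402344), 45.0)
[379.9 272.1] 3224 med [ 0.4532 -0.1415  0.0422] z [0.003 0.042 0.046] rect ((386.38336181640625, 247.18862915039062), (85.39154815673828, 130.33920288085938), 7.765166282653809)
[180.1 311.2] 2814 med [0.3826 0.1729 0.0437] z [0.003 0.044 0.046] rect ((169.35504150390625, 281.81683349609375), (135.80538940429688, 90.0257568359375), 75.43972778320312)
post [114.60232558  43.85930233] 860 [0.84908572 0.29981044 0.10156064] [0.85295459 0.30376431 0.1       ]
post [448.53448276  80.51115619] 986 [ 0.81419284 -0.26408071  0.08872168] [ 0.80818489 -0.26010543  0.1       ]
post [393.92491468 235.00341297] 293 [ 0.54080042 -0.16610258  0.09881893] [ 0.54070325 -0.1658883   0.1       ]
post [159.04268293 270.83231707] 328 [0.47475483 0.20566202 0.09910613] [0.47486086 0.20518935 0.1       ]
```

```bash
python3 -m creep '[[[-48,-25,0,0],[-48,-25,0,0],[-48,-25,0,0],[-48,-25,0,0],[-48,-25,0,0],[-48,-25,0,0],[-48,-26,0,0],[-48,-26,0,0]]]' 1 && python3 -m creep '[[[0,0,0,-9],[0,0,0,-9],[0,0,0,-9],[0,0,0,-8],[0,0,0,0],[0,0,0,0]]]'
python3 - <<'E'
from bench import get_obs,snapshot
from h import *
s=snapshot("wrist");cv2.imwrite("pics/w1.png",s["color"][:,:,::-1]);np.savez("w1.npz",**s)
o=get_obs();print(o["tool_pos"],np.degrees(o["ee_rot"]),o["joint_positions"],o["time"])
a,b=omask(s);blobs(s,a,600);blobs(s,b,2000)
E
```

```text
time: 1.1
tool_pos: [0.4763, 0.2044, 0.205]
ee_rot: [-3.141, -0.001, 2.814]
wrist_force: [0.6, -0.3, -0.7]
width: 0.094
time: 1.85
tool_pos: [0.4754, 0.2058, 0.2052]
ee_rot: [3.142, -0.001, -2.86]
wrist_force: [0.1, 1.1, 0.0]
width: 0.0942
[0.47546766 0.20586212 0.20525295] [ 1.79993873e+02 -2.39932912e-02 -1.63867080e+02] [ 2.99062662e-01  1.64052617e-02  1.44523286e+00  1.14938495e-04
  1.68037135e+00 -1.55329366e+00] 1.9
[314.1 124.2] 3726 med [0.4021 0.1837 0.0426] z [0.041 0.043 0.044] rect ((313.88287353515625, 124.32440185546875), (27.823427200317383, 137.0881805419922), 88.2901840209961)
[326.1 336. ] 4653 med [0.5792 0.2488 0.0452] z [0.028 0.045 0.047] rect ((319.91546630859375, 331.4026184082031), (45.84177780151367, 148.16184997558594), 87.69093322753906)
[321.2 140.6] 17989 med [0.3917 0.1843 0.0434] z [0.007 0.043 0.047] rect ((318.4305114746094, 193.0299835205078), (273.0074768066406, 189.0419158935547), 88.90530395507812)
```

View pics/w1.png

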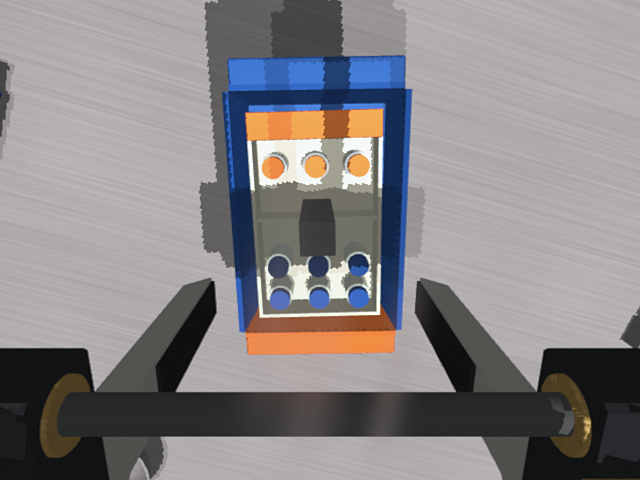

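The wrist view shows the tray's orange end at the top (≈314,124) by the blue lip, the post in the middle (≈317,228) and the caddy's orange lip below (≈321,341). The fingers straddle the post. Next I measure the yaws and the post.

```bash
cat >> h.py <<'E'
def edgeyaw(p):
    vx,vy,x,y=cv2.fitLine(np.float32(p),cv2.DIST_HUBER,0,1e-3,1e-3).ravel();return np.degrees(np.arctan2(vy,vx))
def post(s,lo,hi,zt,near,rad=.06):
    W=world(s);m=(s["depth"]>0)&(W[...,2]>lo)&(W[...,2]<hi)&(np.hypot(W[...,0]-near[0],W[...,1]-near[1])<rad)
    r=cv2.minAreaRect(np.float32(W[m][:,:2])*1000);print("post",r,m.sum(),"z",np.percentile(W[m][:,2],[50,99]))
def rimbox(s,m,z0,z1,near,rad=.2):
    W=world(s);k=(m>0)&(s["depth"]>0)&(W[...,2]>z0)&(W[...,2]<z1)&(np.hypot(W[...,0]-near[0],W[...,1]-near[1])<rad)
    print("box",cv2.minAreaRect(np.float32(W[k][:,:2])*1000),k.sum())
E
python3 - <<'E'
from h import *
c=(.475,.205)
for n in("w1","top0"):
    s=dict(np.load(n+".npz"));o,b=omask(s);print(n)
    post(s,.094,.11,.1,c);rimbox(s,o|b,.040,.05,c)
    W=world(s);k=(o>0)&(W[...,2]>.038)&(np.hypot(W[...,0]-.4,W[...,1]-.184)<.055)
    k&=(W[...,2]<.05);nn,l,st,_=cv2.connectedComponentsWithStats(k.astype(np.uint8));i=1+st[1:,4].argmax()
    print("trayend",cv2.minAreaRect(np.float32(W[l==i][:,:2])*1000))
E
```

```text
w1
post ((477.58538818359375, 207.77081298828125), (26.64019012451172, 25.878950119018555), 17.016996383666992) 1324 z [0.10047936 0.10205544]
box ((475.603759765625, 208.39219665527344), (255.0296173095703, 147.77194213867188), 16.996328353881836) 19087
trayend ((402.1369934082031, 183.98194885253906), (21.54756736755371, 108.53467559814453), 17.721609115600586)
top0
post ((475.2734680175781, 207.55062866210938), (25.888029098510742, 27.093135833740234), 18.7547664642334) 291 z [0.09931367 0.10218732]
box ((474.62701416015625, 208.58358764648438), (254.66012573242188, 147.5768280029297), 17.152677536010742) 4365
trayend ((399.9098815917969, 183.35885620117188), (21.20647430419922, 108.50313568115234), 17.099287033081055)
```

```bash
python3 -m creep '[[[-2,1.5,20,-1],[0,0,25,0],[0,0,25,0],[0,0,25,0],[0,0,25,0],[0,0,15,0],[0,0,10,0],[0,0,0,0]]]' && python3 -m creep '[[[0,0,0,0],[0,0,0,0],[0,0,0,0],[0,0,0,0],[0,0,0,0],[0,0,0,0],[0,0,0,0],[0,0,0,0]]]' 0
```

```text
time: 2.9
tool_pos: [0.4769, 0.2078, 0.0601]
ee_rot: [3.142, -0.001, -2.841]
wrist_force: [-0.1, -0.5, 0.2]
width: 0.0939
time: 3.9
tool_pos: [0.4772, 0.2078, 0.0605]
ee_rot: [-3.141, 0.0, -2.841]
wrist_force: [1.7, -0.6, 0.1]
width: 0.0258
```

```bash
python3 -m creep '[[[0,0,-5,0],[0,0,-12,0],[0,0,-15,0],[0,0,-18,0],[0,0,-18,0],[0,0,-15,0],[0,0,-10,0],[0,0,-2,0]]]' && python3 - <<'E'
from bench import get_obs,snapshot
from h import *
s=snapshot("scene");cv2.imwrite("pics/s1.png",s["color"][:,:,::-1])
o=get_obs();print(o["tool_pos"],np.degrees(o["ee_rot"]),o["wrist_force"],o["wrist_torque"],o["width"])
s=snapshot("top");post(s,.18,.2,.19,(.477,.207))
E
```

```text
time: 4.9
tool_pos: [0.4775, 0.208, 0.1564]
ee_rot: [3.141, 0.002, -2.841]
wrist_force: [0.2, 0.8, -3.7]
width: 0.0257
[0.47722819 0.20792951 0.15592648] [ 1.79995350e+02  3.22901795e-02 -1.62778089e+02] [-0.09828912 -0.71939317 -3.76026946] [0.06918415 0.02394285 0.01501865] 0.025561014330890523
post ((476.9179382324219, 182.43568420410156), (0.0, 0.0), 0.0) 1 z [0.1837851 0.1837851]
```

View pics/s1.png

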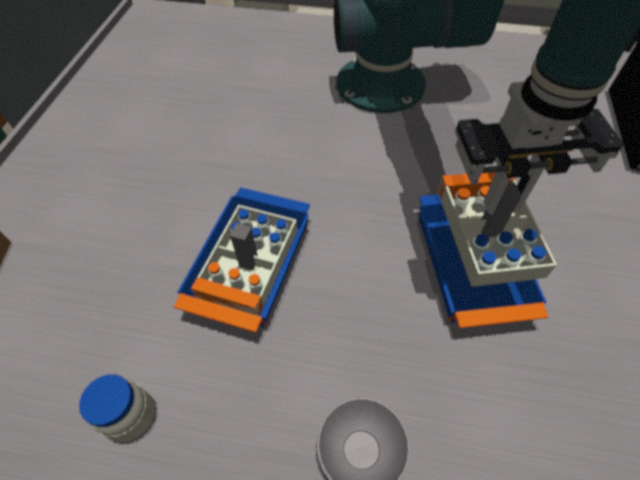

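The tray is lifted clear and level (≈500,235), with its orange end towards the robot. Its caddy below is empty, with the orange lip at (≈500,316). Turning now.

```bash
python3 -m creep '[[[0,0,0,3],[0,0,0,6],[0,0,0,9],[0,0,0,9],[0,0,0,9],[0,0,0,9],[0,0,0,9],[0,0,0,9]]]' && python3 -m creep '[[[0,0,0,9],[0,0,0,9],[0,0,0,9],[0,0,0,9],[0,0,0,9],[0,0,0,9],[0,0,0,9],[0,0,0,9]]]' && python3 -m creep '[[[0,0,0,9],[0,0,0,9],[0,0,0,9],[0,0,0,9],[0,0,0,6],[0,0,0,3],[0,0,0,0],[0,0,0,0]]]'
python3 - <<'E'
from bench import get_obs,snapshot
from h import *
s=snapshot("wrist");cv2.imwrite("pics/w2.png",s["color"][:,:,::-1]);np.savez("w2.npz",**s)
o=get_obs();print(o["tool_pos"],np.degrees(o["ee_rot"]),o["wrist_force"],o["width"])
for n,s in(("w",s),("t",snapshot("top"))):
    W=world(s);a,b=omask(s);c=(.5,.215)
    if n=="t": cv2.imwrite("pics/t2.png",s["color"][:,:,::-1])
    print(n);blobs(s,a,100);rimbox(s,a|b,.040,.05,(.475,.2085))
    g=cv2.cvtColor(np.ascontiguousarray(s["color"]),6+1)
    k=(s["depth"]>0)&(W[...,2]>.125)&(W[...,2]<.143)&(np.hypot(W[...,0]-.477,W[...,1]-.208)<.12)
    if k.sum(): print("tray",cv2.minAreaRect(np.float32(W[k][:,:2])*1000),k.sum())
E
```

```text
time: 6.0
tool_pos: [0.4765, 0.2076, 0.1543]
ee_rot: [-3.14, -0.001, 2.337]
wrist_force: [0.2, -0.1, -3.5]
width: 0.0258
time: 7.0
tool_pos: [0.4764, 0.2076, 0.1543]
ee_rot: [-3.14, 0.002, 1.081]
wrist_force: [1.0, 0.3, -4.1]
width: 0.0258
time: 8.0
tool_pos: [0.4768, 0.2077, 0.1549]
ee_rot: [-3.142, 0.001, 0.301]
wrist_force: [0.1, 0.3, -3.4]
width: 0.0257
[0.47685145 0.20777989 0.1550168 ] [-1.79995368e+02  5.23130313e-02  1.72532350e+01] [ 0.04722602  0.2461257  -4.20994788] 0.025721386540798797
w
[314.2  96.9] 21509 med [0.5658 0.2362 0.1358] z [0.036 0.136 0.138] rect ((314.5, 95.5), (99.0, 239.0), 90.0)
[234.3 190.2] 634 med [0.5127 0.2586 0.1429] z [0.142 0.143 0.144] rect ((234.50001525878906, 190.0), (24.18130111694336, 37.558189392089844), 30.963756561279297)
[315.  183.7] 493 med [0.5267 0.2234 0.1429] z [0.142 0.143 0.144] rect ((314.8999938964844, 183.3000030517578), (35.11252212524414, 18.91527557373047), 3.1798300743103027)
[388.8 183.8] 502 med [0.537  0.1906 0.1428] z [0.142 0.143 0.144] rect ((389.0, 183.0), (18.0, 36.0), 90.0)
box ((584.060302734375, 241.9171142578
[... 344 characters left out ...]
 [0.042 0.044 0.046] rect ((394.8167724609375, 175.36175537109375), (76.68158721923828, 13.226016998291016), 8.426969528198242)
[393.6 195.2] 796 med [ 0.6207 -0.1783  0.0408] z [0.017 0.041 0.043] rect ((393.6217041015625, 195.23948669433594), (61.813785552978516, 12.91572380065918), 9.090276718139648)
[144.8 212.3] 1339 med [0.5646 0.2316 0.1348] z [0.043 0.135 0.137] rect ((146.11412048339844, 213.30294799804688), (18.6805419921875, 94.11128234863281), 75.0685806274414)
box ((474.19805908203125, 208.11895751953125), (256.42230224609375, 146.1678924560547), 16.943870544433594) 1960
tray ((476.3837890625, 208.25669860839844), (180.46726989746094, 111.24402618408203), 17.46428108215332) 2779
```

View pics/w2.png

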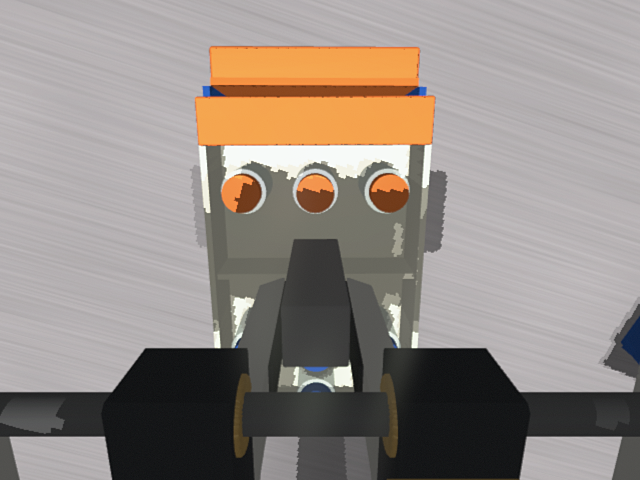

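The tray is turned, with its orange end (≈315,120) over the caddy's orange lip (≈315,66). It needs about -1.5 mm along x and 0.5 mm in y, so I correct and lower.

```bash
python3 -m creep '[[[-1.5,-0.5,5,0.3],[0,0,12,0],[0,0,12,0],[0,0,12,0],[0,0,10,0],[0,0,8,0],[0,0,6,0],[0,0,5,0]]]' && python3 -m creep '[[[0,0,5,0],[0,0,5,0],[0,0,4,0],[0,0,3,0],[0,0,2,0],[0,0,2,0],[0,0,0,0],[0,0,0,0]]]'
```

```text
time: 9.1
tool_pos: [0.4757, 0.2079, 0.0853]
ee_rot: [-3.142, -0.0, 0.295]
wrist_force: [0.4, -0.7, -4.0]
width: 0.0256
time: 10.1
tool_pos: [0.4756, 0.2079, 0.0646]
ee_rot: [-3.142, -0.0, 0.295]
wrist_force: [-0.1, -0.6, -3.4]
width: 0.0257
```

Still carrying its weight, 4 mm to go.

```bash
python3 -m creep '[[[0,0,1.5,0],[0,0,1,0],[0,0,1,0],[0,0,0.5,0],[0,0,0.5,0],[0,0,0,0],[0,0,0,0]]]'
```

```text
time: 10.98
tool_pos: [0.4755, 0.2079, 0.0605]
ee_rot: [-3.142, -0.0, 0.295]
wrist_force: [-1.7, -1.6, 0.5]
width: 0.0257
```

```bash
python3 -m creep '[[[0,0,0.5,0],[0,0,0,0],[0,0,0,0]]]'; python3 - <<'E'
from bench import snapshot
from h import *
s=snapshot("top");W=world(s);a,b=omask(s);blobs(s,a,300)
s=snapshot("scene");cv2.imwrite("pics/s3.png",s["color"][:,:,::-1]);a,b=omask(s);print();blobs(s,a,300)
E
```

```text
time: 11.35
tool_pos: [0.4755, 0.2079, 0.0604]
ee_rot: [3.142, -0.0, 0.295]
wrist_force: [-5.0, -2.2, 5.8]
width: 0.0259
[631.1 122.3] 1196 med [ 0.758  -0.5862  0.0838] z [0.082 0.084 0.086] rect ((627.0, 135.5), (91.0, 24.0), 90.0)
[394.7 175.4] 1015 med [ 0.656  -0.1799  0.044 ] z [0.042 0.044 0.046] rect ((394.8033752441406, 175.45236206054688), (76.68158721923828, 13.409201622009277), 8.426969528198242)
[393.7 195.2] 813 med [ 0.6206 -0.1785  0.0408] z [0.017 0.041 0.043] rect ((393.6242370605469, 195.22972106933594), (62.13249206542969, 13.18444538116455), 9.162347793579102)
[153.8 208.6] 1043 med [0.5851 0.2393 0.0443] z [0.042 0.044 0.047] rect ((153.58169555664062, 208.69261169433594), (13.63049030303955, 77.3051986694336), 75.1413803100586)
[159.4 227.7] 794 med [0.5523 0.2289 0.041 ] z [0.017 0.041 0.043] rect ((158.1519317626953, 228.37071228027344), (13.378349304199219, 64.4571304321289), 74.62374877929688)

[226.  292.5] 909 med [ 0.6225 -0.1768  0.0417] z [0.039 0.042 0.044] rect ((225.93121337890625, 292.2293701171875), (68.58036041259766, 14.080047607421875), 16.699243545532227)
[492.8 294.8] 957 med [0.5526 0.2319 0.0419] z [0.039 0.042 0.044] rect ((492.90509033203125, 294.66168212890625), (14.22986125946045, 71.65550994873047), 83.54118347167969)
[218.1 312.2] 1420 med [ 0.6585 -0.1773  0.0447] z [0.016 0.045 0.047] rect ((217.55726623535156, 311.8081359863281), (87.36953735351562, 17.076316833496094), 16.620756149291992)
[500.3 314.5] 1485 med [0.5862 0.2408 0.0451] z [0.02  0.045 0.047] rect ((500.98779296875, 314.3902587890625), (16.896024703979492, 91.32688903808594), 83.6598129272461)
```

View pics/s3.png

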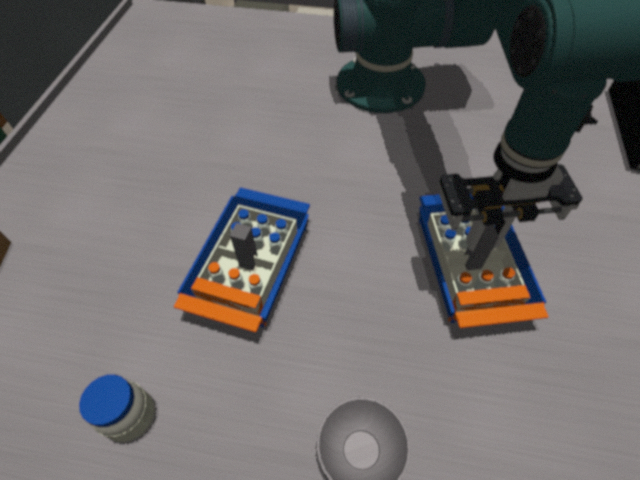

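The tray is down in its caddy. Its orange end (≈493,295) lies beside the orange lip (≈500,314), and its 41–42 mm height matches the other, seated tray. Light floor contact is confirmed at 5.8 N, so I release and back off straight up.

```bash
python3 -m creep '[[[0,0,-0.5,0],[0,0,0,0],[0,0,0,0],[0,0,0,0],[0,0,0,0],[0,0,0,0],[0,0,0,0],[0,0,0,0]]]' 1 && python3 -m creep '[[[0,0,-5,0],[0,0,-10,0],[0,0,-20,0],[0,0,-25,0],[0,0,-30,0],[0,0,-30,0],[0,0,-20,0],[0,0,0,0]]]'
python3 - <<'E'
from bench import get_obs,snapshot
from h import *
s=snapshot("wrist");cv2.imwrite("pics/w4.png",s["color"][:,:,::-1])
a,b=omask(s);blobs(s,a,600);post(s,.094,.11,.1,(.475,.2085));rimbox(s,a|b,.04,.05,(.475,.2085))
W=world(s);k=(s["depth"]>0)&(np.hypot(W[...,0]-.55,W[...,1]-.231)<.02)
s=snapshot("top");post(s,.094,.11,.1,(.541,-.166));print(get_obs()["tool_pos"],get_obs()["wrist_force"])
E
```

```text
time: 12.45
tool_pos: [0.4755, 0.2079, 0.06]
ee_rot: [-3.142, -0.0, 0.295]
wrist_force: [0.7, -0.2, 0.6]
width: 0.0941
time: 13.45
tool_pos: [0.4768, 0.2083, 0.2029]
ee_rot: [-3.141, -0.006, 0.295]
wrist_force: [-0.5, 0.0, -0.4]
width: 0.0937
[314.   82.5] 7775 med [0.582  0.2416 0.0453] z [0.017 0.045 0.047] rect ((314.0430603027344, 83.17713928222656), (45.476470947265625, 176.1963348388672), 89.63035583496094)
[315.  124.4] 3734 med [0.5525 0.2312 0.0426] z [0.041 0.043 0.044] rect ((315.0683288574219, 124.6105728149414), (27.840391159057617, 138.04327392578125), 89.54528045654297)
post ((477.2769470214844, 208.27261352539062), (25.980751037597656, 25.247512817382812), 16.796920776367188) 1320 z [0.10056571 0.10213752]
box ((476.08026123046875, 208.64300537109375), (254.03823852539062, 147.80104064941406), 16.982187271118164) 18256
post ((541.5186767578125, -167.1060333251953), (26.35102081298828, 25.984058380126953), 81.99028778076172) 268 z [0.0991238  0.10122369]
[0.47535458 0.20784952 0.19977831] [-0.28870372 -1.00013143  1.03869111]
```

View pics/w4.png

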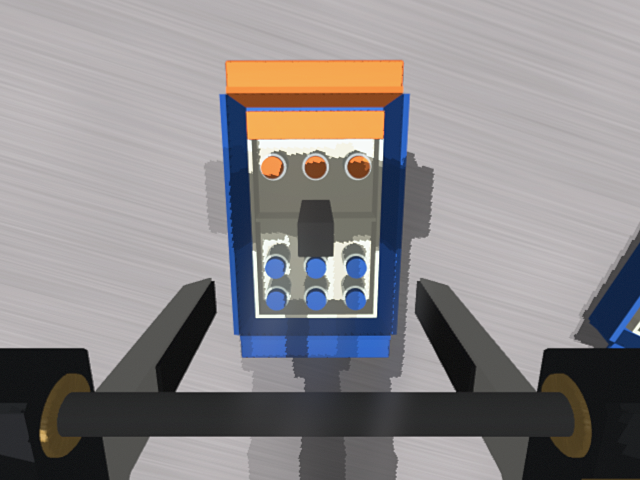

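The tray sits flat and centred, with its orange end (≈315,124) at the orange lip (≈314,80). The post top is at 100.6 mm, against 100.5 mm before the lift. The gripper is clear, so I hand in.

```bash
python3 -c "
from bench import ticket;ticket.close_job()"
```

```text
the job is handed in; nothing more can be done
```

I gripped the back-to-front tray (the left one in the top view) by its post and lifted it about 96 mm. I turned it 180° and lowered it into the same caddy until the wrist force showed it resting on the floor. Only then did I let go, and the gripper backed off straight up. I handed the job in at about 13.6 s of the 42 s.

**Last checks:**
- **Orientation:** the tray's orange end now meets the caddy's orange end.
- **Seating:** the post top is 100.6 mm high, against 100.5 mm before the lift. The tray's yaw is 16.8° and the caddy's 17.0°. The tray's post is within about 1.3 mm of the caddy's centre.
- **Other tray:** its post is within about 1 mm of where it started, which is measurement noise.
- **Forces:** readings at the end of each move never passed about 8 N. The gripper was open and clear at the end.

No check failed. The wrist and top cameras disagreed by about 2 mm in x, which is within their calibration.

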